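# Clamp a parts carton in the marking jig with the guarded knob

## Robot

A 6-joint arm with a two-finger parallel gripper is mounted at the origin on the work surface. World frame = base frame: x ahead of the robot, y to its left, z up, the work surface at z = 0. Lengths are in m, angles in rad, forces in N, time in s.
With the tool pointing down it reaches from about 0.35 to 0.975 m from the base axis. Payload 4.9 kg.
Tool frame: the origin (TCP) lies on the front face of the gripper's body, between the roots of the fingers; the fingertips stand ctrl.tip_extent ahead of it and the grasp point (between the pads) lies 54 mm ahead of it (ctrl.tip_extent is the distance from the TCP to the fingertips, in m); z points along the fingers, y is the line along which they close (so a half turn about z gives the same grasp; the last joint's range is limited). The gripper opens to 85 mm and grips with 20 to 120 N. Pads are 22 mm wide; open, the fingers measure 114 mm over their backs; the gripper's body (76 mm by 85 mm) begins 54 mm behind the grasp point. The pads swing forward as they close: fully open they stand 13 mm farther back than shut.
Start: joints at [-1.246, 0.053, 1.613, -0, 1.476, -0.119], TCP at [0.268, -0.564, 0.304] pointing down, gripper open.
Joint ranges: [-3.01, 3.01], [-1.01, 2.22], [0.06, 2.58], [-1.02, 4.17], [0.09, 2.62], [-3.14, 3.14]. Speed limits (rad/s): [2.57, 2.57, 3.14, 3.14, 3.14, 3.14].

## Interface

Orientations are given as a rotation vector (axis times angle).
In Python, from station import ctrl gives the robot as it stands.
- The arm moves only by the tool apply_moves, never from a script. Its argument "rows" is one flat list of numbers, 6 for each row, row after row: the shift along the tool's x, y, z normalised to -1 to 1, where 1 is 0.6 m, then the turn, a rotation vector about the tool's x, y, z normalised to -1 to 1, where 1 is 90 degrees. A call has 1 to 20 rows; each row is the pose to reach, as a shift and turn from the pose commanded when the call began, along the tool's axes at that moment; what a row does not reach only later rows make up. A row lasts 1/10 s, in which the tool goes at most 50 mm and 8.59 degrees, less where a joint would pass 70% of its speed; a pose out of reach is approached as far as the arm can. A call with a number of a shift or a turn outside -1 to 1 is refused whole. A call with a gripper value outside its range is refused whole. "grip" is the opening, from 0 (shut) to 1 (fully open), set as the call begins (left out, the last holds). The fingers move at their own pace and stop on an object; "grip_force" is the grip in N (left out, the last holds). Time passes only in rows, so rows that repeat a pose let the fingers close. It gives the time, the measured TCP pose, the force, the opening and the grip force at its end, in the units of the state.
- ctrl.get_obs(): the state, without advancing time (a new reading comes with each control period).
- ctrl.get_image(name): name is "scene" or "side" or "wrist"; returns (picture, depth): 384x512x3 uint8, blue, green, red; 384x512 float32, m along the optical axis (not along the pixel's ray), 0 where there is no reading.
- ctrl.camera_model(name): a dict with "mtx" (3x3 intrinsics, pixels), "R" (3x3) and "t" (3): a world point X has camera coordinates R X + t; the wrist camera has in their place "tool_from_camera" (4x4, takes a point from camera to tool coordinates, whose origin is the TCP and whose axes are the flange's). Camera axes: x right, y down, z forward; pixel columns grow to the right and rows downward; lengths in m; the calibration is good to about 2 mm. A picture is of the moment at which its call begins: read the wrist's pose just before it. camera_model takes no time and is no camera call.
- ctrl.finish_job(): hands the job in; it is judged then, once.
The state is a dict: "t": time; "q": joint angles; "dq": joint speeds; "effort": joint torques, N m; "tool_pos": TCP position; "tool_rot": TCP orientation; "contact_force": force on the tool from outside, world axes, zero at the start; "wrist_torque": the same for the moment, N m; "opening": finger opening in m; "grip_force": force on a finger pad.
Only numpy, scipy, OpenCV 4.12 (cv2) and the standard library are available. Lean on these libraries where they do the work, as an engineer would, in place of code of your own. Each camera call takes 0.05 s, during which the arm holds its last target. There are 200 camera calls.

## Task

At the parts pick-up counter, set the small cardboard carton down flat on the metal bed of the marking jig, between the orange jaw and the dark stop, centred across the bed and with its long side running from jaw to stop. Then reach through the round hole in the yellow guard and turn the sunken red knob clockwise until the jaw has pushed the carton up to the stop and holds it snugly, without crushing it, and let go. Don't bang or lean on the guard or the jaw, and leave the stamp, the white box and the tape roll where they are.

Things in the scene. Friction and masses are not known exactly. Their poses are not given: they have to be found in the camera images.
- jig: Fixed marking jig: grey base plate 250 (x) x 240 (y) x 12 mm; origin under its centre, on the counter. Its -x half carries a blue housing 110 x 110 mm (centre at jig x -65, y 0) with the sunken knob; its +x half the aluminium bed, 120 x 230 mm (centre at jig x +62, y 0), top 30 mm above the counter, on which the orange jaw slides towards jig +y, facing the dark steel stop.
- guard: Yellow plate 110 x 110 x 5 mm lying level on the housing, with a round hole of 77 mm diameter centred over the knob. Origin at the centre of its underside; its upper face is 85 mm above the counter. The well inside is 98 x 98 mm; a gripper must be partly closed to pass the hole. Do not load it with more than 15 N.
- knob_grip (a point): Point on the knob's vertical axis at the height to grip, 56 mm above the counter; x axis along the blade. The knob is an upright red blade 36 mm long, 12 thick, 40 tall, its top 70 mm above the counter (15 mm below the guard's upper face), on a black disc (56 mm diameter) whose upper face is 30 mm above the counter.
- knob (a joint): Knob angle in rad, 0 to 2.8, growing clockwise seen from above; at 0 the blade lies along the jig's x axis. Each rad clockwise moves the jaw 12 mm towards the stop. It starts at 0 to 0.33. Turning it free takes about 0.25 N m of steady friction (less while it stands still); each newton of clamping force adds 0.012 N m. It stays where it is left.
- jaw: Sliding jaw: dark block with an orange pressing plate (60 mm wide in jig x, 6 thick, 32 high) on springs before it. Origin at the lower middle of the plate's pressing face (towards jig +y) while unpressed, at bed height; axes as the jig's. Under load the plate gives back 1 mm for every 4 N. The robot should not push on the jaw with more than 15 N.
- bed (a point): Centre of the bed's upper face, 30 mm above the counter, axes as the jig's. The fixed stop (60 mm wide, 16 thick, 32 high) was set by hand and is not measured: its clamping face lies somewhere 39 to 47 mm to the +y side of this point and must be found by feel. At the start the free space between jaw and stop is 82 to 94 mm.
- carton: Closed cardboard carton, 50 (x) x 70 (y) x 50 mm high, 0.15 to 0.3 kg; origin at the centre of its underside. Clamped along its 70 mm length. A snug hold is a pressing force over 5 N (sliding it along the bed alone takes less than 4 N), about 10 N is right, above 20 N it is crushed.
- stamp: Bystander: blue self-inking stamp with a red cap, 60 x 40 x 76 mm high; origin at the centre of its underside.
- white_box: Bystander: white carton with a blue patch, 80 x 110 x 45 mm high; origin at the centre of its underside.
- tape: Bystander: clear tape roll lying flat, 90 mm diameter, 25 mm high; origin at the centre of its underside.
Mind the look-alikes: they are no part of the job. Several things look just like the carton: the one meant starts farthest to the robot's left.

How it is judged:
On the way, in this order (a step that is already met when the one before it is completed fails the run):
1. the carton stands flat on the bed between jaw and stop, let go and not yet clamped (z of carton in the frame of bed between -0.004 and 0.004 m and x of carton in the frame of bed between -0.012 and 0.012 m and y of carton in the frame of bed between -0.03 and 0.03 m and angle between carton's own z axis and vertical below 0.06 rad and contact force between the fingers and carton below 0.1 N and contact force between jaw and carton below 3 N), for 0.2 s.
2. the jaw presses the carton with more than 5 N (contact force between jaw and carton above 5 N), for 0.2 s.
At the end, for the whole second after the job is handed in: The carton stands flat on the bed (underside within 4 mm of it, tilt under 0.06 rad), within 12 mm of the bed's centre line across and within 30 mm along it, its long axis within 0.1 rad of the clamping direction, at rest, held by the jaw with 5 to 20 N (contact force between jaw and carton between 5 and 20 N and z of carton in the frame of bed between -0.004 and 0.004 m and x of carton in the frame of bed between -0.012 and 0.012 m and y of carton in the frame of bed between -0.03 and 0.03 m and angle between the y axis of carton and the y axis of bed, either way round below 0.1 rad and angle between carton's own z axis and vertical below 0.06 rad and linear speed of carton below 0.01 m/s); the robot touches nothing.
It fails at once if the carton is crushed by the jaw (over 20 N) (contact force between jaw and carton above 20 N).
It fails at once if the robot presses on the guard with more than 15 N (contact force between any of the fingers, the arm and guard above 15 N).
It fails at once if the robot pushes the jaw with more than 15 N (contact force between any of the fingers, the arm and jaw above 15 N).
It fails at once if the stamp, the white box or the tape roll is moved more than 20 mm (distance of any of stamp, white_box, tape from where it was at the start of the episode above 0.02 m).
It also fails if it takes over 64 s, if anything falls off the work surface, if the arm or the gripper's body presses on something with over 40 N, if the wrist force passes 120 N, or if a joint passes its speed limit or range.

## Working session

There is one attempt and no reset: what is moved stays moved. The work goes in short steps, Python scripts to look and compute and a tool call to move; the robot and the scene stay as the last step left them, time stands still between calls to the robot, and variables do not carry over. Pictures are saved under pics/ and viewed, at most 10 in all, crops included, and the job is handed in when it is done.

Besides the shell and the picture viewer there is one more tool, called after "Request:" as a command line: name --argument value ..., lists and objects as JSON in quotes. apply_moves: Moves the arm, as the interface text tells. Its arguments: {"type":"object","properties":{"rows":{"type":"array","items":{"type":"number"}},"grip":{"type":"number"},"grip_force":{"type":"number"}},"required":["rows"]}

```bash
ls; mkdir -p pics
cat > h.py <<'E'
import numpy as np, cv2
from station import ctrl
from scipy.spatial.transform import Rotation as Ro
def cam(name):
    m=ctrl.camera_model(name)
    if name!="wrist": return np.array(m["mtx"]),np.array(m["R"]),np.array(m["t"])
    o=ctrl.get_obs(); T=np.eye(4); T[:3,:3]=Ro.from_rotvec(o["tool_rot"]).as_matrix(); T[:3,3]=o["tool_pos"]
    C=np.linalg.inv(T@np.array(m["tool_from_camera"])); return np.array(m["mtx"]),C[:3,:3],C[:3,3]
def world(px,d,c):  # pixels Nx2, depth N
    K,R,t=c; px=np.atleast_2d(px).astype(float)
    r=np.c_[px,np.ones(len(px))]@np.linalg.inv(K).T
    return (r*np.reshape(d,(-1,1))-t)@R
def onplane(px,z,c):
    K,R,t=c; px=np.atleast_2d(px).astype(float)
    r=(np.c_[px,np.ones(len(px))]@np.linalg.inv(K).T)@R; o=-R.T@t
    return o+r*((z-o[2])/r[:,2])[:,None]
E
python3 - <<'E'
from h import *
print(ctrl.tip_extent, ctrl.get_obs())
for n in ("scene","side","wrist"):
    c=cam(n); print(n,"campos",-c[1].T@c[2],"dir",c[1][2],c[0][0,0])
    im,d=ctrl.get_image(n); cv2.imwrite(f"pics/{n}0.png",im); np.savez(f"{n}0.npz",im=im,d=d,K=c[0],R=c[1],t=c[2])
s=cv2.imread("pics/scene0.png");w=cv2.imread("pics/side0.png")
E
```

```text
pics
0.0726 {'t': 0.0, 'q': array([-1.24599243e+00,  5.33692858e-02,  1.61428363e+00, -8.01778412e-06,
        1.47601798e+00, -1.18990627e-01]), 'dq': array([ 5.27943337e-04, -8.31641907e-05,  1.64504536e-03,  9.94032657e-04,
        6.95510807e-04, -6.37628614e-04]), 'effort': array([ 1.49879397e-03, -3.93676400e+01, -3.70176458e+01, -5.89862043e-05,
        7.04114093e-03,  5.03794851e-06]), 'tool_pos': array([ 0.26820774, -0.56400112,  0.30266136]), 'tool_rot': array([-3.06254995e+00, -6.90950491e-01,  3.47587321e-04]), 'contact_force': array([-0.08820621, -0.05008687, -0.17803545]), 'wrist_torque': array([-0.03478034, -0.03840267,  0.00665812]), 'grip_force': 0.0, 'opening': 0.08569390514796517}
scene campos [ 0.89985542 -0.41496414  0.80762307] dir [-0.37661853  0.38827634 -0.84107073] 346.7748523180027
side campos [0.41477334 0.78161185 0.61877671] dir [ 0.16758746 -0.8380596  -0.51920185] 427.73085507249186
wrist campos [ 0.32725761 -0.53531117  0.37321043] dir [-0.23795272 -0.1111125  -0.96490026] 319.6176163331261
```

View pics/scene0.png

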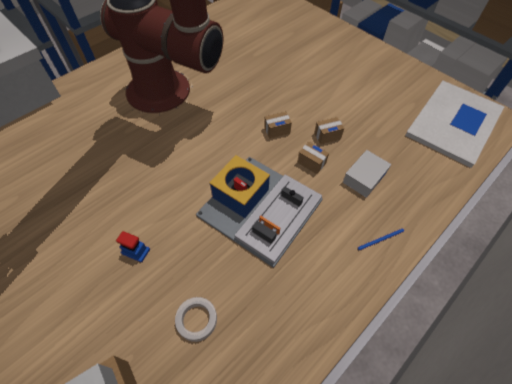

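View pics/side0.png

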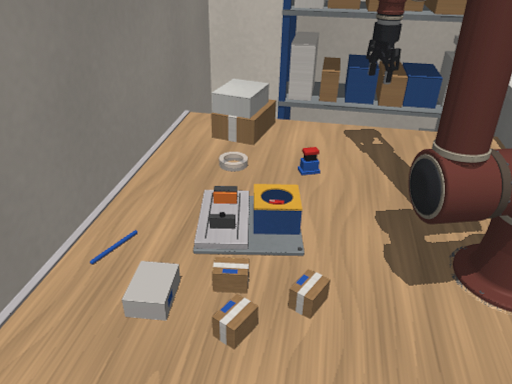

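The scene view shows the jig around (265,210) with the yellow guard at (240,180), and three look-alike cartons at (278,125), (330,130) and (313,157). The white box is at (367,173), the stamp at (133,247) and the tape at (196,318). In the side view the cartons are at (231,275), (236,320) and (310,292).

Run:
```python
from h import *
v,u=np.mgrid[:384,:512]; px=np.c_[u.ravel(),v.ravel()]
for n in ("scene","side"):
    z=np.load(n+"0.npz"); c=(z["K"],z["R"],z["t"]); im=z["im"]
    P=world(px,z["d"].ravel(),c).reshape(384,512,3)
    ok=(z["d"]>0)&(P[...,0]>0.3)&(P[...,0]<0.95)&(abs(P[...,1])<0.5)
    print(n,"table z",np.median(P[...,2][ok]))
    m=(ok&(P[...,2]>0.018)&(P[...,2]<0.12)).astype(np.uint8)
    k,L,S,C=cv2.connectedComponentsWithStats(m)
    for i in range(1,k):
        if S[i,4]<60: continue
        q=P[L==i]; zt=np.percentile(q[:,2],95); top=q[abs(q[:,2]-zt)<0.005]
        r=cv2.minAreaRect((top[:,:2]*1000).astype(np.float32)); print(C[i].round(),S[i,4],"ztop",zt.round(3),"ctr",np.round(r[0],1),np.round(r[1],1),round(r[2],1))
    hsv=cv2.cvtColor(im,cv2.COLOR_BGR2HSV)
    H,Sx,V=[hsv[...,i] for i in range(3)]
    ye=ok&(H>18)&(H<32)&(Sx>180)&(V>120)&(P[...,2]>0.075)&(P[...,2]<.095)
    r=cv2.minAreaRect((P[ye][:,:2]*1000).astype(np.float32)); print("guard",ye.sum(),np.median(P[ye][:,2]),r)
    ora=ok&(H>3)&(H<16)&(Sx>200)&(P[...,2]>0.035)&(P[...,2]<.075); q=P[ora]; print("orange",ora.sum(),q.mean(0) if len(q) else '',q.max(0)if len(q) else '',q.min(0)if len(q) else '')
    red=ok&((H<3)|(H>174))&(Sx>150)&(P[...,2]>0.06)&(P[...,2]<.076)&(P[...,1]>-.1);q=P[red];print("red",red.sum(),q.mean(0))
    if len(q)>5: print(cv2.minAreaRect((q[:,:2]*1000).astype(np.float32)))
    dark=ok&(V<70)&(P[...,2]>0.055)&(P[...,2]<.068); 
    k,L,S,C=cv2.connectedComponentsWithStats(dark.astype(np.uint8))
    for i in range(1,k):
        if S[i,4]>15: print("dark",C[i].round(),S[i,4],cv2.minAreaRect((P[L==i][:,:2]*1000).astype(np.float32)))
```

```text
scene table z -0.0025006324631462514
[277. 123.] 456 ztop 0.048 ctr [409.3 156. ] [70.8 52.1] 63.5
[329. 128.] 467 ztop 0.048 ctr [533.2 252.3] [71.4 51.5] 63.4
[313. 156.] 514 ztop 0.048 ctr [567.9 136.7] [70.4 52.8] 6.3
[367. 171.] 1101 ztop 0.044 ctr [708.3 206.4] [ 80.3 113. ] 5.1
[239. 186.] 2081 ztop 0.084 ctr [507.3 -90.1] [112.6 112. ] 10.6
[278. 218.] 3746 ztop 0.059 ctr [634.5 -78.9] [ 59.9 146.9] 10.4
[130. 244.] 485 ztop 0.075 ctr [ 447.5 -387.8] [45.3 29.3] 22.5
[195. 319.] 783 ztop 0.025 ctr [ 680.1 -383.6] [87.3 87.6] 50.2
guard 0 nan ((0.0, 0.0), (0.0, 0.0), 0.0)
orange 5 [ 0.54454004 -0.09905147  0.0518197 ] [ 0.63985309 -0.09180377  0.05669297] [ 0.51065622 -0.11817878  0.04273762]
red 53 [ 0.50648588 -0.09197311  0.06578717]
((508.0497741699219, -90.04102325439453), (35.208003997802734, 13.295636177062988), 2.135634183883667)
dark [240. 196.] 148 ((540.484130859375, -112.92118072509766), (150.01919555664062, 76.14865112304688), 55.530941009521484)
dark [292. 194.] 118 ((624.2356567382812, -15.363256454467773), (56.97579574584961, 15.568610191345215), 10.19596958160
[... 592 characters left out ...]
1] [74.1 50.7] 64.8
[235. 318.] 1429 ztop 0.052 ctr [531.5 258.3] [72.2 51.3] 64.1
guard 677 0.08542899535807695 ((507.12664794921875, -84.60990142822266), (106.82091522216797, 114.87882232666016), 10.17149543762207)
orange 24 [ 0.63872116 -0.10786228  0.03950043] [ 0.66777396 -0.10125975  0.0581935 ] [ 0.6135645  -0.11329201  0.03510565]
red 40 [ 0.50477523 -0.08331587  0.069914  ]
((507.1825866699219, -82.71807861328125), (33.87711715698242, 14.01522159576416), 21.988588333129883)
dark [311. 156.] 31 ((442.2354736328125, -370.10943603515625), (30.281944274902344, 5.8835554122924805), 21.729944229125977)
dark [222. 217.] 106 ((621.4535522460938, -7.176862716674805), (55.14942932128906, 18.41208839416504), 11.656546592712402)
  return _methods._mean(a, axis=axis, dtype=dtype,
  ret = ret.dtype.type(ret / rcount)
```

```bash
cat >> h.py <<'E'
def goal(x,y,z,psi,ref=None):
    """print the row (normalised) to reach TCP x,y,z with tool down, tool y axis at yaw psi (deg)"""
    o=ctrl.get_obs(); R=Ro.from_rotvec(o["tool_rot"]); p=o["tool_pos"]
    a=np.radians(psi); Y=np.array([np.cos(a),np.sin(a),0]); Z=np.array([0,0,-1.]); X=np.cross(Y,Z)
    T=Ro.from_matrix(np.c_[X,Y,Z]); s=R.inv().apply(np.array([x,y,z])-p)/0.6
    w=(R.inv()*T).as_rotvec()/(np.pi/2); yy=R.as_matrix()[:,1]
    print("now",p.round(4),"psi",np.degrees(np.arctan2(yy[1],yy[0])).round(2),"row",s.round(4),w.round(4),"rows>=",max(np.linalg.norm(s)*12,np.linalg.norm(w)*90/8.59).round(1))
E
python3 - <<'E'
from h import *
goal(.47,-.07,.32,-25)
print(ctrl.camera_model("wrist")["tool_from_camera"])
E
```

```text
now [ 0.2682 -0.5641  0.3029] psi -64.57 row [ 0.6573 -0.5994 -0.0274] [-0.0009 -0.0005 -0.4397] rows>= 10.7
[[ 2.78747316e-04 -9.64852223e-01 -2.62792903e-01  6.56697727e-02]
 [ 9.99999949e-01  3.09739354e-04 -7.65066441e-05 -7.24988637e-04]
 [ 1.55214910e-04 -2.62792868e-01  9.64852260e-01 -7.03869202e-02]
 [ 0.00000000e+00  0.00000000e+00  0.00000000e+00  1.00000000e+00]]
```

Run:
```python
from h import *
goal(.57,-.06,.32,-26.3)
```

```text
now [ 0.2682 -0.5641  0.3029] psi -64.57 row [ 0.815  -0.5429 -0.0274] [-9.000e-04 -4.000e-04 -4.253e-01] rows>= 11.8
```

Request:
apply_moves --rows '[0.815,-0.543,-0.027,0,0,-0.425,0.815,-0.543,-0.027,0,0,-0.425,0.815,-0.543,-0.027,0,0,-0.425,0.815,-0.543,-0.027,0,0,-0.425,0.815,-0.543,-0.027,0,0,-0.425,0.815,-0.543,-0.027,0,0,-0.425,0.815,-0.543,-0.027,0,0,-0.425,0.815,-0.543,-0.027,0,0,-0.425,0.815,-0.543,-0.027,0,0,-0.425,0.815,-0.543,-0.027,0,0,-0.425,0.815,-0.543,-0.027,0,0,-0.425,0.815,-0.543,-0.027,0,0,-0.425,0.815,-0.543,-0.027,0,0,-0.425,0.815,-0.543,-0.027,0,0,-0.425,0.815,-0.543,-0.027,0,0,-0.425]'

```text
t: 1.65
tool_pos: [0.5697, -0.0609, 0.3197]
tool_rot: [-2.669, -1.656, 0.001]
contact_force: [1.3, -0.0, 0.6]
opening: 0.0854
grip_force: 0.0
```

```bash
cat > w.py <<'E'
from h import *
import sys
def shot(tag):
    c=cam("wrist"); im,d=ctrl.get_image("wrist"); cv2.imwrite(f"pics/{tag}.png",im); np.savez(f"{tag}.npz",im=im,d=d,K=c[0],R=c[1],t=c[2])
if __name__=="__main__": shot(sys.argv[1])
E
python3 w.py jig1
python3 - <<'E'
from h import *
print(ctrl.get_obs()["t"],ctrl.get_obs()["contact_force"]); goal(.532,.2553,.25,-26.3)
E
```

```text
1.7 [ 0.23887228 -0.23063682 -0.43252191]
now [ 0.5696 -0.0612  0.3198] psi -26.4 row [ 0.4446 -0.2907  0.1164] [-0.0003  0.0002 -0.0012] rows>= 6.5
```

View pics/jig1.png

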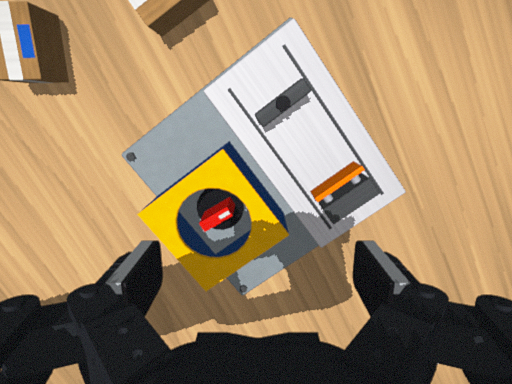

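The wrist view shows the whole jig: the guard hole is at (214,222) with the red blade at (218,214), the bed runs from (290,18) to (405,190), the stop is at (283,104), and the orange plate is at (337,180).

```bash
cat > jig.py <<'E'
from h import *
import sys
def jig(f):
    z=np.load(f); c=(z["K"],z["R"],z["t"]); im=z["im"]; hsv=cv2.cvtColor(im,cv2.COLOR_BGR2HSV); H,S,V=[hsv[...,i] for i in range(3)]
    def big(m):
        m=cv2.morphologyEx(m.astype(np.uint8),cv2.MORPH_OPEN,np.ones((3,3)))
        cs,_=cv2.findContours(m,cv2.RETR_EXTERNAL,cv2.CHAIN_APPROX_NONE); return max(cs,key=cv2.contourArea).reshape(-1,2)
    def rect(px,zz):
        q=onplane(px,zz,c)[:,:2]*1000; r=cv2.minAreaRect(q.astype(np.float32)); return r,cv2.boxPoints(r)
    ye=(H>20)&(H<32)&(S>200)&(V>100)
    r,_=rect(big(ye),.085); print("guard",r)
    red=((H<6)|(H>174))&(S>170)&(V>60)
    b=big(red); r,_=rect(b,.07); print("blade",r)
    ora=(H>6)&(H<18)&(S>220)&(V>90); b=big(ora); print("orange px",cv2.minAreaRect(b)); r,bx=rect(b,.062); print("orange@62",r,bx.round(1).tolist())
    P=world(np.c_[np.mgrid[:384,:512][1].ravel(),np.mgrid[:384,:512][0].ravel()],z["d"].ravel(),c).reshape(384,512,3)
    print("bed z",np.median(P[100:140,310:330,2]),"guard z",np.median(P[ye][:,2]))
    dk=(V<110)&(S<80)&(P[...,2]>.052)&(P[...,2]<.072)&(P[...,0]>.56)&(P[...,0]<.75)
    k,L,St,C=cv2.connectedComponentsWithStats(dk.astype(np.uint8))
    for i in range(1,k):
        if St[i,4]>150:
            m=L==i; r,bx=rect(np.argwhere(m)[:,::-1],.062); print("dark@62",C[i].round(),St[i,4],r,bx.round(1).tolist())
    be=(S<40)&(V>170)&(P[...,2]<.045)&(P[...,2]>.015); r,bx=rect(big(be),.03); print("bed",r)
jig(sys.argv[1])
E
python3 jig.py jig1.npz
```

```text
guard ((506.00689697265625, -86.30276489257812), (110.11263275146484, 109.46707153320312), 10.203771591186523)
blade ((510.09088134765625, -82.22008514404297), (44.27762222290039, 20.402013778686523), 4.554738521575928)
orange px ((337.1869812011719, 180.59017944335938), (12.61814022064209, 56.2923583984375), 55.491477966308594)
orange@62 ((638.8786010742188, -107.62637329101562), (58.08789825439453, 13.975897789001465), 9.98588752746582) [[609.0999755859375, -105.80000305175781], [611.5, -119.5], [668.7000122070312, -109.5], [666.2999877929688, -95.69999694824219]]
bed z 0.030348358659869443 guard z 0.08533463439942
dark@62 [283. 102.] 984 ((621.2756958007812, -9.925921440124512), (59.48719024658203, 15.6347017288208), 10.118074417114258) [[590.5999755859375, -7.5], [593.4000244140625, -22.799999237060547], [651.9000244140625, -12.399999618530273], [649.2000122070312, 3.0]]
dark@62 [350. 199.] 1209 ((643.554931640625, -132.8430633544922), (59.59806442260742, 25.068918228149414), 10.614294052124023) [[612.0, -126.0], [616.5999755859375, -150.6999969482422], [675.2000122070312, -139.6999969482422], [670.5, -115.0]]
bed ((630.9136352539062, -63.402679443359375), (119.07611083984375, 228.9849395751953), 10.2661771774292)
```

Request:
apply_moves --rows '[0.445,-0.291,0.116,0,0,0,0.445,-0.291,0.116,0,0,0,0.445,-0.291,0.116,0,0,0,0.445,-0.291,0.116,0,0,0,0.445,-0.291,0.116,0,0,0,0.445,-0.291,0.116,0,0,0,0.445,-0.291,0.116,0,0,0,0.445,-0.291,0.116,0,0,0,0.445,-0.291,0.116,0,0,0]'

```text
t: 2.6
tool_pos: [0.5321, 0.2556, 0.2504]
tool_rot: [2.669, 1.656, -0.001]
contact_force: [-0.3, -0.8, 0.0]
opening: 0.0854
grip_force: 0.0
```

```bash
python3 w.py box1
python3 - <<'E'
from h import *
z=np.load("box1.npz"); c=(z["K"],z["R"],z["t"]); v,u=np.mgrid[:384,:512]; px=np.c_[u.ravel(),v.ravel()]
P=world(px,z["d"].ravel(),c).reshape(384,512,3)
m=(abs(P[...,2]-.05)<.012)&(z["d"]>.15)
k,L,S,C=cv2.connectedComponentsWithStats(cv2.erode(m.astype(np.uint8),np.ones((2,2))))
for i in range(1,k):
    if S[i,4]>300:
        q=px[(L==i).ravel()]; w=onplane(q,.05,c)[:,:2]*1000; t=abs(P[L==i][:,2]-np.median(P[L==i][:,2]))<.005; print(C[i],S[i],np.median(P[L==i][:,2]),cv2.minAreaRect(w[t].astype(np.float32)))
E
```

```text
[460.93238651 134.89770846] [  394    57   118   157 11477] 0.045238939435253055 ((703.2820434570312, 212.7801971435547), (79.6371078491211, 108.36321258544922), 4.696418762207031)
[257.72494769 180.23320158] [ 229  141   58   80 4301] 0.05040905335546827 ((532.0099487304688, 257.2332763671875), (70.63104248046875, 48.994956970214844), 63.99370574951172)
[333.08227848 272.04153481] [ 300  231   68   79 2528] 0.05024784700885905 ((566.3876342773438, 142.98123168945312), (68.7393798828125, 52.843467712402344), 7.163209915161133)
[187.20625682 312.06402328] [ 161  284   55   65 2749] 0.05029571796543358 ((409.71026611328125, 163.68238830566406), (69.44273376464844, 49.53865432739258), 64.33755493164062)
```

View pics/box1.png

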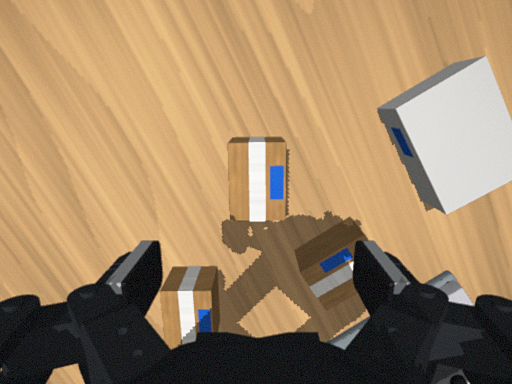

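The wrist view shows the wanted carton at (258,180), with its look-alikes at (333,272) and (187,312). Its top is at z 0.050, it measures 71x49 mm, and it lies at (532,257) with its long axis at 64°.

Run:
```python
from h import *
goal(.532,.2565,.088,-26)
```

```text
now [0.5324 0.2552 0.2507] psi -26.41 row [ 0.0018 -0.0017  0.2712] [ 0.0003  0.0001 -0.0046] rows>= 3.3
```

Request:
apply_moves --rows '[0.002,-0.002,0.07,0,0,-0.005,0.002,-0.002,0.14,0,0,-0.005,0.002,-0.002,0.2,0,0,-0.005,0.002,-0.002,0.24,0,0,-0.005,0.002,-0.002,0.26,0,0,-0.005,0.002,-0.002,0.271,0,0,-0.005,0.002,-0.002,0.271,0,0,-0.005]'

```text
t: 3.35
tool_pos: [0.5321, 0.2574, 0.0883]
tool_rot: [2.663, 1.666, 0.001]
contact_force: [0.1, -0.1, 0.5]
opening: 0.0852
grip_force: 0.0
```

Request:
apply_moves --rows '[0,0,0,0,0,0,0,0,0,0,0,0,0,0,0,0,0,0,0,0,0,0,0,0,0,0,0,0,0,0,0,0,0,0,0,0,0,0,0,0,0,0,0,0,0,0,0,0]' --grip 0.3 --grip_force 25

```text
t: 4.15
tool_pos: [0.5325, 0.2585, 0.0896]
tool_rot: [2.662, 1.668, 0.004]
contact_force: [-1.1, -0.7, 6.0]
opening: 0.0498
grip_force: 28.0
```

Request:
apply_moves --rows '[0,0,-0.08,0,0,0,0,0,-0.16,0,0,0,0,0,-0.24,0,0,0,0,0,-0.24,0,0,0,0,0,-0.24,0,0,0]'

```text
t: 4.65
tool_pos: [0.5318, 0.2584, 0.2332]
tool_rot: [2.662, 1.668, 0.004]
contact_force: [0.1, -0.3, -3.1]
opening: 0.0493
grip_force: 27.5
```

```bash
python3 w.py lift1
python3 - <<'E'
from h import *
o=ctrl.get_obs(); print(o["opening"],o["grip_force"],o["contact_force"]); goal(.6302,-.0595,.232,10.2)
E
```

```text
0.04960576528298689 27.454054355621338 [-0.84136303  0.44904007 -2.33451089]
now [0.5307 0.258  0.2308] psi -25.86 row [-0.4038  0.38   -0.002 ] [-0.001   0.0005 -0.4007] rows>= 6.7
```

View pics/lift1.png

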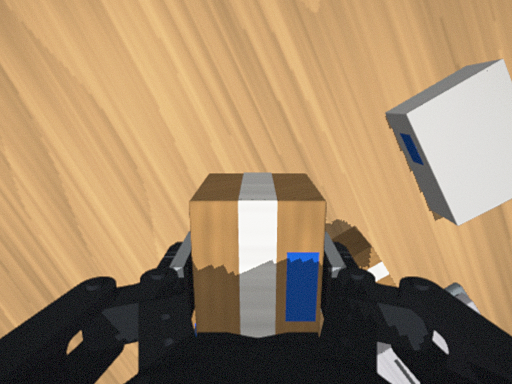

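The carton is held square between the pads. Its top face runs from the front edge at row 200 down to row 333, in columns 190–325.

Run:
```python
from h import *
m=ctrl.camera_model("wrist"); K=np.array(m["mtx"]); T=np.array(m["tool_from_camera"])
d=np.load("lift1.npz")["d"]; print(d[230,215],d[230,260],d[205,258])
for px in ((191,200),(325,200),(258,200),(215,215),(258,330)):
    r=T[:3,:3]@np.linalg.inv(K)@np.array([*px,1.]); 
    s=(0.0396-T[2,3])/r[2]; print(px,(T[:3,3]+r*s)*1000, (T[:3,3]+T[:3,:3]@np.linalg.inv(K)@np.array([*px,1.])*d[px[1],px[0]])*1000)
```

```text
0.118947074 0.117569104 0.11497147
(191, 200) [ 33.27846258 -24.81320919  39.6       ] [ 33.2350194  -24.8445493   39.74479739]
(325, 200) [33.2954979  23.31256697 39.6       ] [32.99524831 23.53396448 40.60125756]
(258, 200) [33.28698071 -0.74901099 39.6       ] [33.3513796  -0.74951576 39.38530117]
(215, 215) [ 27.5854708  -16.38898184  39.6       ] [ 27.7441228  -16.32591223  39.14901269]
(258, 330) [-21.5561542   -0.69896365  39.6       ] [-21.91326682  -0.69770881  40.04718182]
```

Request:
apply_moves --rows '[-0.404,0.38,-0.002,0,0,-0.4,-0.404,0.38,-0.002,0,0,-0.4,-0.404,0.38,-0.002,0,0,-0.4,-0.404,0.38,-0.002,0,0,-0.4,-0.404,0.38,-0.002,0,0,-0.4,-0.404,0.38,-0.002,0,0,-0.4,-0.404,0.38,-0.002,0,0,-0.4,-0.404,0.38,-0.002,0,0,-0.4,-0.404,0.38,-0.002,0,0,-0.4]'

```text
t: 5.6
tool_pos: [0.6296, -0.0601, 0.2297]
tool_rot: [-2.016, -2.403, 0.004]
contact_force: [-0.2, -0.1, -2.3]
opening: 0.0498
grip_force: 27.4
```

Run:
```python
from h import *
o=ctrl.get_obs(); print(o["opening"],o["grip_force"],o["contact_force"]); goal(.6302,-.0595,.1225,10.2)
```

```text
0.04983508313541299 27.422081530094147 [-0.17664684 -0.09398729 -2.34404306]
now [ 0.6296 -0.0601  0.2297] psi 10.0 row [0.0004 0.0021 0.1786] [-0.0033 -0.0017 -0.0022] rows>= 2.1
```

Request:
apply_moves --rows '[0.003,0.002,0.06,0,0,-0.002,0.003,0.002,0.11,0,0,-0.002,0.003,0.002,0.15,0,0,-0.002,0.003,0.002,0.168,0,0,-0.002,0.003,0.002,0.174,0,0,-0.002,0.003,0.002,0.176,0,0,-0.002,0.003,0.002,0.178,0,0,-0.002,0.003,0.002,0.178,0,0,-0.002]'

```text
t: 6.4
tool_pos: [0.6325, -0.0576, 0.1278]
tool_rot: [2.011, 2.41, 0.002]
contact_force: [0.1, 0.4, -1.7]
opening: 0.0496
grip_force: 27.4
```

```bash
python3 w.py pre
python3 - <<'E'
from h import *
o=ctrl.get_obs(); print(o["opening"],o["dq"],o["contact_force"],o["wrist_torque"]); goal(.6304,-.0585,.1205,10.2)
m=ctrl.camera_model("wrist");
E
```

```text
0.04966182942456552 [-0.00316429  0.00193564  0.00419471  0.00103332 -0.0014597   0.00108476] [ 0.62097078  1.17195275 -1.94976624] [0.03712325 0.01024737 0.00247894]
now [ 0.6324 -0.0576  0.1277] psi 10.31 row [-0.0009 -0.0036  0.012 ] [0.0013 0.0005 0.0012] rows>= 0.2
```

View pics/pre.png

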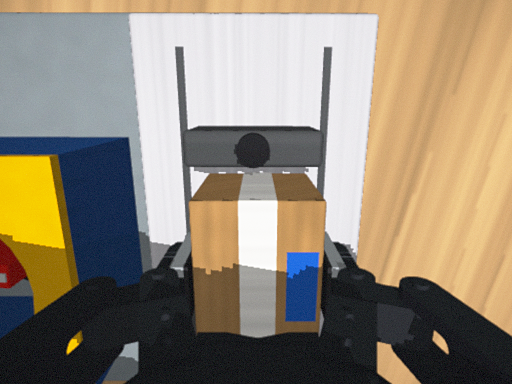

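The carton hangs square in front of the stop (stop at rows 127–166, columns 185–322) with a visible gap. It is still about 7 mm above the bed.

Request:
apply_moves --rows '[-0.001,-0.002,0.004,0,0,0,-0.001,-0.002,0.008,0,0,0,-0.001,-0.002,0.011,0,0,0,-0.001,-0.002,0.012,0,0,0,-0.001,-0.002,0.012,0,0,0]'

```text
t: 6.95
tool_pos: [0.6308, -0.0585, 0.1196]
tool_rot: [2.013, 2.412, -0.0]
contact_force: [-2.3, -0.4, 2.7]
opening: 0.0499
grip_force: 27.9
```

Request:
apply_moves --rows '[0,0,0,0,0,0,0,0,0,0,0,0,0,0,0,0,0,0,0,0,0,0,0,0,0,0,0,0,0,0,0,0,-0.02,0,0,0,0,0,-0.06,0,0,0,0,0,-0.12,0,0,0,0,0,-0.18,0,0,0,0,0,-0.24,0,0,0,0,0,-0.28,0,0,0,0,0,-0.28,0,0,0,0,0,-0.28,0,0,0]' --grip 0.78

```text
t: 8.25
tool_pos: [0.6308, -0.0583, 0.2881]
tool_rot: [2.012, 2.411, 0.001]
contact_force: [0.2, 0.2, -0.4]
opening: 0.0666
grip_force: 0.0
```

```bash
python3 w.py placed; python3 jig.py placed.npz
python3 - <<'E'
from h import *
o=ctrl.get_obs(); print(o["t"],o["opening"],o["contact_force"])
z=np.load("placed.npz"); c=(z["K"],z["R"],z["t"]); v,u=np.mgrid[:384,:512]; px=np.c_[u.ravel(),v.ravel()]
P=world(px,z["d"].ravel(),c).reshape(384,512,3)
m=(abs(P[...,2]-.08)<.006)&(P[...,0]>.585)&(z["d"]>.12)
q=px[m.ravel()]; print(m.sum(),np.median(P[m][:,2]),cv2.minAreaRect((onplane(q,.08,c)[:,:2]*1000).astype(np.float32)))
goal(.575,-.075,.3,10.2)
E
```

```text
guard ((505.9866638183594, -86.2059326171875), (110.57698822021484, 109.42727661132812), 10.318449020385742)
blade ((511.6302490234375, -81.3617935180664), (46.347068786621094, 21.75400161743164), 4.85846471786499)
orange px ((257.0, 226.5), (11.0, 54.0), 90.0)
orange@62 ((638.9224853515625, -107.22944641113281), (53.528961181640625, 11.6430082321167), 10.290143013000488) [[611.5, -106.30000305175781], [613.5999755859375, -117.69999694824219], [666.2999877929688, -108.19999694824219], [664.2000122070312, -96.69999694824219]]
bed z 0.0009576331862930659 guard z 0.08528266425683284
dark@62 [257. 124.] 1143 ((621.087890625, -9.807816505432129), (58.381507873535156, 15.154388427734375), 10.316859245300293) [[591.0, -7.599999904632568], [593.7000122070312, -22.5], [651.2000122070312, -12.0], [648.4000244140625, 2.9000000953674316]]
dark@62 [257. 250.] 1336 ((643.3487548828125, -131.77944946289062), (59.210880279541016, 25.36183738708496), 10.281435012817383) [[612.0, -124.5999984741211], [616.5, -149.5], [674.7000122070312, -139.0], [670.2000122070312, -114.0]]
bed ((626.6485595703125, -40.285194396972656), (119.02354431152344, 181.2772979736328), 10.280735969543457)
8.3 0.06668975014742744 [ 0.99697593 -0.63133541  0.24835726]
4232 0.08035504263440138 ((630.296630859375, -59.45905685424805), (49.85988998413086, 70.04141998291016), 10.31398868560791)
now [ 0.6302 -0.0582  0.2863] psi 10.31 row [-0.0111 -0.0955 -0.0227] [-0.0007 -0.0003  0.0012] rows>= 1.2
```

View pics/placed.png

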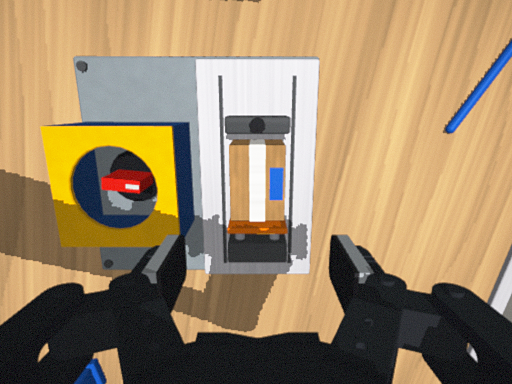

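The carton stands flat and centred between jaw and stop, at (258,180) in the picture and (630,-59) in the world, yaw 10.3°, with about 7 mm free at each end. The blade is at (128,182), turned slightly clockwise.

```bash
cat > blade.py <<'E'
from h import *
import sys
z=np.load(sys.argv[1]); c=(z["K"],z["R"],z["t"]); im=z["im"]; v,u=np.mgrid[:384,:512]; px=np.c_[u.ravel(),v.ravel()]
P=world(px,z["d"].ravel(),c).reshape(384,512,3)
hsv=cv2.cvtColor(im,cv2.COLOR_BGR2HSV); H,S,V=[hsv[...,i].astype(int) for i in range(3)]
m=(abs(P[...,2]-.07)<.004)&(np.hypot(P[...,0]-.506,P[...,1]+.086)<.035)
q=onplane(px[m.ravel()],.07,c)[:,:2]*1000; print(m.sum(),np.median(P[m][:,2]),cv2.minAreaRect(q.astype(np.float32)),q.mean(0))
w,V2=np.linalg.eigh(np.cov(q.T)); e=V2[:,1]; print("pca yaw",np.degrees(np.arctan2(e[1],e[0])))
E
for f in jig1 placed; do python3 blade.py $f.npz; done
python3 - <<'E'
from h import *
goal(.506,-.0862,.27,95)
E
```

```text
389 0.0702418149493511 ((506.9119873046875, -85.6509780883789), (36.78136444091797, 12.784371376037598), 4.20805549621582) [506.83832931 -85.63350999]
pca yaw -175.58342053032783
530 0.07023651781024856 ((506.8824462890625, -85.2919921875), (36.159339904785156, 12.954902648925781), 4.862969398498535) [506.88123704 -85.36456243]
pca yaw -175.01320549686247
now [ 0.6302 -0.0582  0.2863] psi 10.31 row [-0.0089 -0.2119  0.0275] [-4.00e-04 -7.00e-04 -9.41e-01] rows>= 9.9
```

Request:
apply_moves --rows '[-0.009,-0.211,0.027,0,0,-0.1,-0.009,-0.211,0.027,0,0,-0.2,-0.009,-0.211,0.027,0,0,-0.3,-0.009,-0.211,0.027,0,0,-0.4,-0.009,-0.211,0.027,0,0,-0.5,-0.009,-0.211,0.027,0,0,-0.6,-0.009,-0.211,0.027,0,0,-0.7,-0.009,-0.211,0.027,0,0,-0.8,-0.009,-0.211,0.027,0,0,-0.9,-0.009,-0.211,0.027,0,0,-0.937,-0.009,-0.211,0.027,0,0,-0.937,-0.009,-0.211,0.027,0,0,-0.937,-0.009,-0.211,0.027,0,0,-0.937]' --grip 0.35

```text
t: 9.6
tool_pos: [0.5067, -0.0862, 0.27]
tool_rot: [0.124, -3.138, -0.001]
contact_force: [-0.6, 0.4, 0.5]
opening: 0.0296
grip_force: 0.0
```

```bash
python3 w.py knob1; python3 blade.py knob1.npz; python3 jig.py knob1.npz|head -1
python3 - <<'E'
from h import *
o=ctrl.get_obs(); print(o["t"],o["opening"],o["contact_force"],o["q"])
goal(.5065,-.0858,.112,94.6)
E
```

```text
568 0.07033416337630446 ((505.00177001953125, -86.38800811767578), (35.80453109741211, 11.501327514648438), 4.546624183654785) [504.80405234 -86.36535253]
pca yaw -175.3826788434722
guard ((505.45819091796875, -86.56694030761719), (109.33404541015625, 109.04277038574219), 10.274513244628906)
9.65 0.029910802035886624 [ 0.33886304  0.16038096 -0.05334164] [-3.13328840e-01 -1.93122093e-01  1.90294541e+00  1.29918601e-05
  1.43286831e+00 -1.96374401e+00]
now [ 0.5068 -0.0862  0.2703] psi 94.56 row [2.000e-04 6.000e-04 2.638e-01] [ 0.0003 -0.0006 -0.0004] rows>= 3.2
```

View pics/knob1.png

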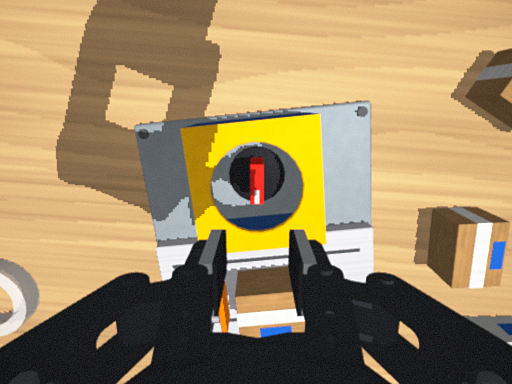

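Seen from above, the blade is at (257,180), centred in the hole and lined up between the partly closed fingers.

Request:
apply_moves --rows '[-0.001,0,0.06,0,0,0,-0.001,0,0.12,0,0,0,-0.001,0,0.16,0,0,0,-0.001,0,0.19,0,0,0,-0.001,0,0.21,0,0,0,-0.001,0,0.23,0,0,0,-0.001,0,0.245,0,0,0,-0.001,0,0.255,0,0,0,-0.001,0,0.255,0,0,0]'

```text
t: 10.55
tool_pos: [0.5074, -0.0861, 0.1174]
tool_rot: [0.127, -3.138, -0.001]
contact_force: [0.3, -0.1, -0.9]
opening: 0.0296
grip_force: 0.0
```

Run:
```python
from h import *
o=ctrl.get_obs(); print(o["t"],o["opening"],o["contact_force"],o["wrist_torque"])
goal(.506,-.0862,.111,94.6)
```

```text
10.55 0.02962689352347139 [ 0.26274249 -0.13061276 -0.93694719] [ 0.03285788  0.04887296 -0.01492655]
now [ 0.5074 -0.0861  0.1174] psi 94.63 row [0.0023 0.0001 0.0106] [ 0.0003 -0.0005  0.0003] rows>= 0.1
```

Request:
apply_moves --rows '[0.001,0,0.005,0,0,0,0.001,0,0.009,0,0,0,0.001,0,0.009,0,0,0]'

```text
t: 10.85
tool_pos: [0.5077, -0.0866, 0.114]
tool_rot: [-0.127, 3.138, -0.001]
contact_force: [-2.3, -0.4, 4.7]
opening: 0.0299
grip_force: 2.8
```

Request:
apply_moves --rows '[0,0,0,0,0,0,0,0,0,0,0,0,0,0,0,0,0,0,0,0,0,0,0,0,0,0,0,0,0,0,0,0,0,0,0,0]' --grip 0 --grip_force 60

```text
t: 11.45
tool_pos: [0.5075, -0.0866, 0.1133]
tool_rot: [-0.127, 3.138, -0.001]
contact_force: [-1.6, -0.8, 5.6]
opening: 0.0107
grip_force: 59.4
```

Run:
```python
from h import *
o=ctrl.get_obs(); print(o["t"],o["opening"],o["grip_force"],o["contact_force"],o["wrist_torque"])
goal(.506,-.0862,.111,94.6)
```

```text
11.45 0.010651464482040985 59.394614696502686 [-1.62279238 -0.81665113  5.60411358] [-0.14716659  0.18735886  0.05365834]
now [ 0.5075 -0.0866  0.1133] psi 94.64 row [0.0025 0.0008 0.0038] [-0.0005  0.0007  0.0005] rows>= 0.1
```

Request:
apply_moves --rows '[0,0,0,0,0,0,0,0,0,0,0,0,0,0,0,0,0,0,0,0,0,0,0,0]' --grip 0.22

```text
t: 11.85
tool_pos: [0.507, -0.0863, 0.1125]
tool_rot: [-0.127, 3.139, 0.0]
contact_force: [-0.8, -0.8, 2.4]
opening: 0.0187
grip_force: 0.0
```

Request:
apply_moves --rows '[0,0,-0.005,0,0,0,0,0,-0.005,0,0,0,0,0,-0.005,0,0,0]'

```text
t: 12.15
tool_pos: [0.5067, -0.0861, 0.1152]
tool_rot: [0.127, -3.138, -0.0]
contact_force: [0.1, -0.5, 0.0]
opening: 0.0191
grip_force: 0.0
```

```bash
python3 w.py in1
python3 - <<'E'
from h import *
o=ctrl.get_obs(); print(o["t"],o["opening"],o["grip_force"],o["contact_force"],o["wrist_torque"])
goal(.506,-.0862,.111,94.6)
ims=[ctrl.get_image(n)[0] for n in ("side","scene")]
a=cv2.resize(ims[0][120:260,200:370],(680,560)); cv2.imwrite("pics/side_in.png",a)
E
```

```text
12.2 0.01902734153016822 0.0 [0.64267476 0.12756088 0.36863708] [-0.00077065  0.06396102  0.02698029]
now [ 0.5068 -0.0861  0.1152] psi 94.64 row [ 0.0013 -0.      0.007 ] [ 0.0002 -0.0004  0.0005] rows>= 0.1
```

Request:
apply_moves --rows '[0,0,-0.004,0,0,0,0,0,-0.004,0,0,0]'

```text
t: 12.5
tool_pos: [0.5072, -0.0863, 0.1182]
tool_rot: [-0.127, 3.138, -0.0]
contact_force: [0.2, 0.4, 0.5]
opening: 0.0188
grip_force: 0.0
```

Request:
apply_moves --rows '[0,0,0,0,0,0,0,0,0,0,0,0,0,0,0,0,0,0,0,0,0,0,0,0,0,0,0,0,0,0]' --grip 0 --grip_force 60

```text
t: 13.0
tool_pos: [0.5072, -0.0866, 0.1183]
tool_rot: [-0.127, 3.139, -0.001]
contact_force: [-1.8, -2.9, 4.8]
opening: 0.0109
grip_force: 59.7
```

```bash
cat > st.py <<'E'
from h import *
o=ctrl.get_obs(); print(round(o["t"],2),o["opening"].round(4),round(o["grip_force"],1),"F",o["contact_force"].round(2),"M",o["wrist_torque"].round(3),"e6",o["effort"][5].round(3))
goal(.506,-.0862,.117,94.6)
E
python3 st.py; head -c 0 /dev/null
```

```text
Traceback (most recent call last):
  File "st.py", line 2, in <module>
    o=ctrl.get_obs(); print(round(o["t"],2),o["opening"].round(4),round(o["grip_force"],1),"F",o["contact_force"].round(2),"M",o["wrist_torque"].round(3),"e6",o["effort"][5].round(3))
                                            ^^^^^^^^^^^^^^^^^^
AttributeError: 'float' object has no attribute 'round'
```

View pics/side_in.png

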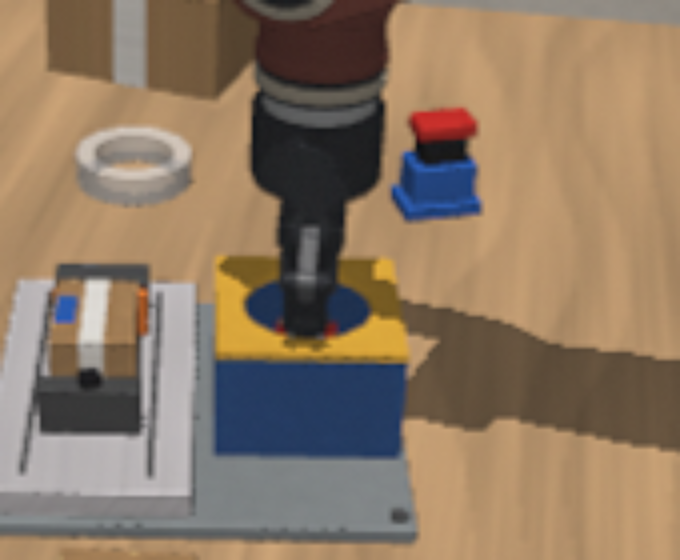

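The side crop shows the fingers inside the guard hole around the blade at (305,315). The carton stands free between jaw and stop at (95,325).

```bash
sed -i 's/o\["opening"\].round(4)/round(o["opening"],4)/' st.py; sed -i 's/o\["effort"\]\[5\].round(3)/o["effort"][5].round(3),"dq6",o["dq"][5].round(3)/' st.py; python3 st.py
```

```text
13.0 0.0109 59.7 F [-1.81 -2.86  4.8 ] M [-0.38   0.32   0.028] e6 0.027 dq6 -0.001
now [ 0.5072 -0.0866  0.1183] psi 94.64 row [0.002  0.0008 0.0022] [-0.0005  0.0003  0.0005] rows>= 0.0
```

Request:
apply_moves --rows '[0,0,0,0,0,0.03,0,0,0,0,0,0.06,0,0,0,0,0,0.09,0,0,0,0,0,0.12,0,0,0,0,0,0.15]'

```text
t: 13.5
tool_pos: [0.5072, -0.0866, 0.1183]
tool_rot: [0.244, 3.132, -0.002]
contact_force: [-0.5, -1.7, 4.8]
opening: 0.0106
grip_force: 59.8
```

```bash
python3 st.py
```

```text
13.5 0.0106 59.8 F [-0.53 -1.69  4.81] M [-0.453  0.257  0.23 ] e6 -0.127 dq6 0.466
now [ 0.5072 -0.0866  0.1183] psi 81.08 row [0.0021 0.0003 0.0022] [-0.0007  0.0003 -0.1502] rows>= 1.6
```

Request:
apply_moves --rows '[0,0,0,0,0,0.03,0,0,0,0,0,0.06,0,0,0,0,0,0.09,0,0,0,0,0,0.12,0,0,0,0,0,0.15]'

```text
t: 14.0
tool_pos: [0.5072, -0.0867, 0.1183]
tool_rot: [0.611, 3.081, -0.002]
contact_force: [-1.4, -2.2, 3.7]
opening: 0.0107
grip_force: 59.7
```

```bash
python3 st.py
```

```text
14.0 0.0107 59.7 F [-1.39 -2.16  3.75] M [-0.449  0.313  0.24 ] e6 -0.127 dq6 0.465
now [ 0.5072 -0.0867  0.1183] psi 67.58 row [ 0.0022 -0.      0.0022] [-0.0008  0.0004 -0.3002] rows>= 3.1
```

Request:
apply_moves --rows '[0,0,0,0,0,0.03,0,0,0,0,0,0.06,0,0,0,0,0,0.09,0,0,0,0,0,0.12,0,0,0,0,0,0.15]'

```text
t: 14.5
tool_pos: [0.5072, -0.0868, 0.1184]
tool_rot: [0.968, 2.988, -0.002]
contact_force: [-2.2, -3.6, 4.1]
opening: 0.0109
grip_force: 59.8
```

```bash
python3 st.py
```

```text
14.5 0.0109 59.8 F [-2.16 -3.58  4.11] M [-0.573  0.282  0.298] e6 -0.127 dq6 0.467
now [ 0.5072 -0.0868  0.1184] psi 54.08 row [ 0.0022 -0.0004  0.0023] [-0.0009  0.0005 -0.4502] rows>= 4.7
```

Request:
apply_moves --rows '[0,0,0,0,0,0.03,0,0,0,0,0,0.06,0,0,0,0,0,0.09,0,0,0,0,0,0.12]'

```text
t: 14.9
tool_pos: [0.5072, -0.0868, 0.1183]
tool_rot: [1.245, 2.883, -0.002]
contact_force: [-1.7, -3.5, 4.8]
opening: 0.011
grip_force: 59.8
```

```bash
python3 st.py; python3 w.py turn4; python3 jig.py turn4.npz | grep -E "orange|dark"
```

```text
14.9 0.011 59.8 F [-1.73 -3.52  4.78] M [-0.557  0.267  0.283] e6 -0.127 dq6 0.466
now [ 0.5072 -0.0868  0.1183] psi 43.28 row [ 0.0021 -0.0007  0.0022] [-9.000e-04  5.000e-04 -5.702e-01] rows>= 6.0Traceback (most recent call last):
  File "jig.py", line 23, in <module>
    jig(sys.argv[1])
    ~~~^^^^^^^^^^^^^
  File "jig.py", line 14, in jig
    ora=(H>6)&(H<18)&(S>220)&(V>90); b=big(ora); print("orange px",cv2.minAreaRect(b)); r,bx=rect(b,.062); print("orange@62",r,bx.round(1).tolist())
                                       ~~~^^^^^
  File "jig.py", line 7, in big
    cs,_=cv2.findContours(m,cv2.RETR_EXTERNAL,cv2.CHAIN_APPROX_NONE); return max(cs,key=cv2.contourArea).reshape(-1,2)
                                                                             ~~~^^^^^^^^^^^^^^^^^^^^^^^^
ValueError: max() iterable argument is empty
```

Request:
apply_moves --rows '[0,0,0,0,0,0.03,0,0,0,0,0,0.06,0,0,0,0,0,0.09]'

```text
t: 15.25
tool_pos: [0.5071, -0.0868, 0.1183]
tool_rot: [1.445, 2.789, -0.002]
contact_force: [-2.8, -3.3, 4.5]
opening: 0.0109
grip_force: 59.8
```

```bash
python3 st.py
```

```text
15.25 0.0109 59.8 F [-2.76 -3.29  4.54] M [-0.601  0.341  0.282] e6 -0.127 dq6 0.466
now [ 0.5071 -0.0868  0.1183] psi 35.22 row [ 0.002  -0.001   0.0022] [-9.000e-04  5.000e-04 -6.597e-01] rows>= 6.9
```

Request:
apply_moves --rows '[0,0,0,0,0,0.03,0,0,0,0,0,0.05]'

```text
t: 15.45
tool_pos: [0.5071, -0.0869, 0.1183]
tool_rot: [1.553, 2.73, -0.002]
contact_force: [-2.5, -3.8, 5.3]
opening: 0.0108
grip_force: 59.8
```

```bash
python3 st.py
python3 - <<'E'
from h import *
im,d=ctrl.get_image("side"); c=cam("side")
np.savez("side2.npz",im=im,d=d,K=c[0],R=c[1],t=c[2])
v,u=np.mgrid[:384,:512]; px=np.c_[u.ravel(),v.ravel()]
for f in ("side0.npz","side2.npz"):
    z=np.load(f); P=world(px,z["d"].ravel(),c).reshape(384,512,3)
    a=np.radians(10.25); D=P[...,:2]-np.array([.6309,-.0634]); X=D[...,0]*np.cos(a)+D[...,1]*np.sin(a); Y=-D[...,0]*np.sin(a)+D[...,1]*np.cos(a)
    for nm,lo,hi in (("stop",.056,.07),("box",.075,.09)):
        m=(P[...,2]>lo)&(P[...,2]<hi)&(abs(X)<.02)&(abs(Y)<.075)&((Y>.02)|(nm=="box"))
        if m.sum()>5: print(f,nm,m.sum(),np.percentile(Y[m]*1000,[2,10,50,90,98]).round(1))
E
```

```text
15.45 0.0108 59.8 F [-2.46 -3.8   5.35] M [-0.655  0.361  0.288] e6 0.057 dq6 0.301
now [ 0.5071 -0.0869  0.1183] psi 30.74 row [ 0.0019 -0.001   0.0022] [-1.000e-03  5.000e-04 -7.095e-01] rows>= 7.4
side0.npz stop 113 [48.6 51.  60.2 64.2 65.8]
side2.npz stop 179 [37.5 38.7 54.4 63.4 64.8]
side2.npz box 292 [-28.5 -21.7  11.2  38.6  40.2]
```

Request:
apply_moves --rows '[0,0,0,0,0,0.03,0,0,0,0,0,0.06,0,0,0,0,0,0.09,0,0,0,0,0,0.12]'

```text
t: 15.9
tool_pos: [0.5071, -0.0869, 0.1183]
tool_rot: [1.803, 2.572, -0.002]
contact_force: [-2.4, -4.7, 5.9]
opening: 0.0107
grip_force: 59.9
```

```bash
cat > gap.py <<'E'
from h import *
v,u=np.mgrid[:384,:512]; px=np.c_[u.ravel(),v.ravel()]
for n in ("side","scene"):
    c=cam(n); im,d=ctrl.get_image(n); P=world(px,d.ravel(),c).reshape(384,512,3)
    a=np.radians(10.25); D=P[...,:2]-np.array([.6309,-.0634]); X=D[...,0]*np.cos(a)+D[...,1]*np.sin(a); Y=-D[...,0]*np.sin(a)+D[...,1]*np.cos(a)
    b=.0025 if n=="scene" else -.001; Z=P[...,2]+b
    for nm,m in (("stop",(abs(Z-.062)<.004)&(Y>.03)),("box",abs(Z-.08)<.004),("jaw",(abs(Z-.062)<.004)&(Y<-.01))):
        m=m&(abs(X)<.02)&(abs(Y)<.1)&(d>0)
        if m.sum()>5: print(n,nm,m.sum(),np.percentile(Y[m]*1000,[2,98]).round(1))
E
python3 st.py; python3 gap.py
```

```text
15.9 0.0107 59.9 F [-2.45 -4.74  5.86] M [-0.737  0.442  0.248] e6 -0.117 dq6 0.467
now [ 0.5071 -0.0869  0.1183] psi 19.94 row [ 0.0017 -0.0013  0.0022] [-1.000e-03  6.000e-04 -8.295e-01] rows>= 8.7
side stop 110 [38.  64.7]
side box 282 [-28.8  41.6]
side jaw 24 [-67.4 -57. ]
scene stop 44 [45.3 57.3]
scene box 402 [-34.6  34.4]
scene jaw 191 [-72.3 -34.3]
```

Request:
apply_moves --rows '[0,0,0,0,0,0.03,0,0,0,0,0,0.06,0,0,0,0,0,0.09,0,0,0,0,0,0.12]'

```text
t: 16.4
tool_pos: [0.507, -0.0869, 0.1183]
tool_rot: [2.037, 2.391, -0.002]
contact_force: [-3.4, -4.8, 5.3]
opening: 0.0108
grip_force: 59.9
```

```bash
python3 st.py; python3 gap.py
```

```text
16.4 0.0108 59.9 F [-3.43 -4.85  5.32] M [-0.753  0.441  0.22 ] e6 -0.117 dq6 0.466
now [ 0.507  -0.0869  0.1183] psi 9.15 row [ 0.0014 -0.0015  0.0022] [-1.100e-03  6.000e-04 -9.495e-01] rows>= 9.9
side stop 114 [40.  64.9]
side box 284 [-24.5  44.2]
side jaw 16 [-61.  -55.5]
scene stop 35 [47.9 57.9]
scene box 401 [-31.8  36. ]
scene jaw 192 [-70.1 -32. ]
```

Request:
apply_moves --rows '[0,0,0,0,0,0.03,0,0,0,0,0,0.06,0,0,0,0,0,0.09,0,0,0,0,0,0.12,0,0,0,0,0,0.15]'

```text
t: 17.0
tool_pos: [0.507, -0.0869, 0.1183]
tool_rot: [2.304, 2.135, -0.003]
contact_force: [-4.1, -4.7, 6.6]
opening: 0.0109
grip_force: 60.0
```

```bash
python3 st.py; python3 gap.py
```

```text
17.0 0.0109 60.0 F [-4.06 -4.66  6.65] M [-0.708  0.516  0.211] e6 -0.117 dq6 0.466
now [ 0.507  -0.0869  0.1183] psi -4.35 row [ 0.0011 -0.0017  0.0022] [-1.2000e-03  6.0000e-04 -1.0995e+00] rows>= 11.5
side stop 101 [42.4 65.1]
side box 283 [-22.3  46.3]
side jaw 26 [-62.1 -51.5]
scene stop 23 [51.2 57.5]
scene box 401 [-29.4  38.8]
scene jaw 190 [-67.4 -28.9]
```

Request:
apply_moves --rows '[0,0,0,0,0,0.03,0,0,0,0,0,0.06]'

```text
t: 17.3
tool_pos: [0.5069, -0.0869, 0.1183]
tool_rot: [2.401, 2.024, -0.003]
contact_force: [-3.9, -4.8, 5.2]
opening: 0.0112
grip_force: 60.0
```

```bash
python3 st.py; python3 gap.py
```

```text
17.3 0.0112 60.0 F [-3.87 -4.85  5.16] M [-0.766  0.566  0.272] e6 -0.123 dq6 0.467
now [ 0.5069 -0.0869  0.1183] psi -9.75 row [ 0.0009 -0.0017  0.0022] [-1.2000e-03  6.0000e-04 -1.1594e+00] rows>= 12.1
side stop 109 [44.5 65.1]
side box 280 [-21.6  47.6]
side jaw 25 [-63.4 -52.8]
scene stop 19 [52.2 58. ]
scene box 401 [-28.2  40.4]
scene jaw 196 [-66.6 -27.9]
```

Request:
apply_moves --rows '[0,0,0,0,0,0.02,0,0,0,0,0,0.04]'

```text
t: 17.6
tool_pos: [0.5069, -0.0869, 0.1183]
tool_rot: [2.463, 1.948, -0.003]
contact_force: [-4.4, -4.9, 5.5]
opening: 0.0109
grip_force: 60.0
```

```bash
python3 st.py; python3 gap.py | grep box
```

```text
17.6 0.0109 60.0 F [-4.35 -4.92  5.51] M [-0.796  0.631  0.263] e6 0.005 dq6 0.311
now [ 0.5069 -0.0869  0.1183] psi -13.32 row [ 0.0008 -0.0018  0.0022] [-1.2000e-03  7.0000e-04 -1.1991e+00] rows>= 12.6
side box 288 [-20.5  48.6]
scene box 399 [-27.3  40.9]
```

Request:
apply_moves --rows '[0,0,0,0,0,0.02,0,0,0,0,0,0.04]'

```text
t: 17.9
tool_pos: [0.5069, -0.0869, 0.1183]
tool_rot: [2.523, 1.87, -0.003]
contact_force: [-3.5, -5.0, 6.2]
opening: 0.0108
grip_force: 60.1
```

```bash
python3 st.py; python3 gap.py | grep box
```

```text
17.9 0.0108 60.1 F [-3.52 -5.    6.24] M [-0.797  0.632  0.251] e6 0.038 dq6 0.313
now [ 0.5069 -0.0869  0.1183] psi -16.91 row [ 0.0007 -0.0018  0.0022] [-1.300e-03  7.000e-04 -1.239e+00] rows>= 13.0
side box 285 [-21.1  48.7]
scene box 398 [-27.7  41.2]
```

Request:
apply_moves --rows '[0,0,0,0,0,0.02,0,0,0,0,0,0.04]'

```text
t: 18.2
tool_pos: [0.5069, -0.0869, 0.1183]
tool_rot: [2.58, 1.79, -0.003]
contact_force: [-4.9, -4.6, 6.3]
opening: 0.0108
grip_force: 60.1
```

```bash
python3 st.py; python3 gap.py
```

```text
18.2 0.0108 60.1 F [-4.95 -4.59  6.27] M [-0.782  0.625  0.355] e6 0.073 dq6 0.311
now [ 0.5069 -0.0869  0.1183] psi -20.5 row [ 0.0006 -0.0018  0.0022] [-1.4000e-03  7.0000e-04 -1.2789e+00] rows>= 13.4
side stop 101 [45.5 65.3]
side box 287 [-20.9  48.6]
side jaw 16 [-59.6 -51.6]
scene stop 16 [53.3 57.9]
scene box 404 [-27.4  40.7]
scene jaw 184 [-63.8 -27.4]
```

Request:
apply_moves --rows '[0,0,0,0,0,0.02,0,0,0,0,0,0.04]'

```text
t: 18.5
tool_pos: [0.5069, -0.0869, 0.1183]
tool_rot: [2.635, 1.708, -0.003]
contact_force: [-4.1, -4.7, 7.2]
opening: 0.0103
grip_force: 60.1
```

```bash
python3 st.py; python3 gap.py | grep box
```

```text
18.5 0.0103 60.1 F [-4.15 -4.68  7.24] M [-0.718  0.602  0.369] e6 0.108 dq6 0.311
now [ 0.5069 -0.0869  0.1183] psi -24.09 row [ 0.0005 -0.0018  0.0022] [-1.4000e-03  7.0000e-04 -1.3188e+00] rows>= 13.8
side box 287 [-20.3  48.6]
scene box 398 [-27.2  40.6]
```

Request:
apply_moves --rows '[0,0,0,0,0,0,0,0,0,0,0,0,0,0,0,0,0,0,0,0,0,0,0,0,0,0,0,0,0,0]' --grip 0.3

```text
t: 19.1
tool_pos: [0.507, -0.0861, 0.1177]
tool_rot: [-2.637, -1.707, -0.0]
contact_force: [0.8, -0.6, -0.1]
opening: 0.0254
grip_force: 0.0
```

Request:
apply_moves --rows '[0,0,-0.01,0,0,0,0,0,-0.03,0,0,0,0,0,-0.06,0,0,0,0,0,-0.1,0,0,0,0,0,-0.16,0,0,0,0,0,-0.22,0,0,0,0,0,-0.28,0,0,0,0,0,-0.3,0,0,0,0,0,-0.3,0,0,0,0,0,-0.3,0,0,0]'

```text
t: 20.1
tool_pos: [0.5065, -0.0861, 0.2968]
tool_rot: [-2.636, -1.707, 0.001]
contact_force: [0.1, 0.9, -0.9]
opening: 0.0257
grip_force: 0.0
```

```bash
python3 st.py; python3 w.py end1; python3 blade.py end1.npz; python3 gap.py
python3 - <<'E'
from h import *
z=np.load("end1.npz"); c=(z["K"],z["R"],z["t"]); v,u=np.mgrid[:384,:512]; px=np.c_[u.ravel(),v.ravel()]
P=world(px,z["d"].ravel(),c).reshape(384,512,3)
m=(abs(P[...,2]-.08)<.004)&(P[...,0]>.585)&(z["d"]>.12)&(P[...,0]<.7)&(abs(P[...,1]+.05)<.08)
q=px[m.ravel()]; print(m.sum(),np.median(P[m][:,2]),cv2.minAreaRect((onplane(q,.08,c)[:,:2]*1000).astype(np.float32)))
E
```

```text
20.1 0.0257 0.0 F [ 0.06  0.93 -0.87] M [-0.017 -0.043 -0.023] e6 -0.0 dq6 0.001
now [ 0.5065 -0.0861  0.2968] psi -24.16 row [-0.0005 -0.0003  0.2996] [-7.0000e-04 -1.0000e-03 -1.3196e+00] rows>= 13.8
463 0.0703244011001262 ((506.0252990722656, -85.6658935546875), (36.06581115722656, 11.303959846496582), 66.17344665527344) [506.48567073 -85.43821432]
pca yaw 66.621324366944
side stop 97 [45.  64.8]
side box 284 [-20.3  48.9]
side jaw 16 [-57.7 -53.9]
scene stop 17 [51.4 57.3]
scene box 403 [-27.5  40.7]
scene jaw 189 [-63.3 -27.5]
5091 0.08034415957462708 ((628.3887939453125, -52.296058654785156), (50.78794860839844, 70.56488800048828), 10.309664726257324)
```

```bash
python3 -c "
from station import ctrl
print(ctrl.finish_job())"
```

```text
the job is handed in; nothing more can be done
None
```

The carton stands flat against the stop, about 11 mm off the bed's centre towards it and square to the jaw, held with an estimated 9–12 N. The knob is released, the arm is clear and the job is handed in; no verdict came back, and one earlier approach pressed something in the guard hole, probably its edge, with about 5 N.

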